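Tip a shoe heel onto the trimming board and push it up to the stop

ROBOT

A 7-joint arm with a two-finger parallel gripper is mounted at the origin on the work surface. World frame = base frame: x ahead of the robot, y to its left, z up, the work surface at z = 0. Lengths are in m, angles in degrees, forces in N, time in s.
With the tool pointing down it reaches from about 0.425 to 0.875 m from the base axis. Payload 4.7 kg.
Tool frame: the origin (TCP) lies on the centre line of the jaws, within the pads' length; the fingertips stand 8 mm ahead of it and the grasp point (between the pads) lies 11 mm behind it; z points along the fingers, y is the direction in which the jaws open and shut (so a half turn about z gives the same grasp; the last joint's range is limited). The gripper opens to 87 mm and grips with 3 to 60 N. Pads are 19 mm wide; open, the fingers measure 117 mm over their backs; the gripper's body (75 mm by 190 mm) begins 51 mm behind the grasp point.
Start: joints at [-73.276, 18.392, -4.016, 83.108, 1.295, 78.541, -3.26], TCP at [0.178, 0.625, 0.231] pointing down, gripper open.
Joint ranges: [-163.93, 163.93], [-17.29, 119.83], [-79.2, 71.16], [3.27, 140.29], [-89.18, 269.18], [5.43, 117.66], [-154.24, 154.24]. Speed limits (degrees/s): [147.25, 147.25, 180, 180, 180, 180, 180].

INTERFACE

Orientations are given as [roll, pitch, yaw] about the fixed x, y, z axes, in that order (R = Rz(yaw) Ry(pitch) Rx(roll)).
In Python, from cell import env gives the robot as it stands. The module is installed in compiled form; this text tells all that it offers.
- The arm moves only by the tool move_arm, never from a script. Its argument "steps" is a list of rows, each a list of 2 entries, a list of its own where there are three numbers: the shift along the tool's x, y, z in m, then the turn about the tool's z in rad. A call has 1 to 20 rows; each row is the pose to reach, as a shift and turn from the pose commanded when the call began, along the tool's axes at that moment; what a row does not reach only later rows make up. A row lasts 1/8 s, in which the tool goes at most 62.5 mm and 10.7 degrees, less where a joint would pass 70% of its speed; a pose out of reach is approached as far as the arm can. A call with a gripper value outside its range is refused whole. "hand" is the closure, from -1 (fully open) to 1 (shut), set as the call begins (left out, the last holds). The fingers move at their own pace and stop on an object; "squeeze" is the grip in N (left out, the last holds). Time passes only in rows, so rows that repeat a pose let the fingers close. It gives the time, the measured TCP pose, the force and the opening at its end, in the units of the state.
- env.get_obs(): the state, without advancing time (a new reading comes with each control period).
- env.read_camera(name): name is "side" or "top"; returns (picture, depth): 480x640x3 uint8, red, green, blue; 480x640 float32, m along the optical axis (not along the pixel's ray), 0 where there is no reading.
- env.calibration(name): a dict with "intrinsics" (3x3 intrinsics, pixels), "D" ([k1, k2, p1, p2, k3] as OpenCV has them; the pictures are not rectified), "position" and "orientation" of the camera in the world. Camera axes: x right, y up, looking along -z (the intrinsics and any distortion apply to the point x, -y, -z); pixel columns grow to the right and rows downward; lengths in m; the calibration is good to about 2 mm. A picture is of the moment at which its call begins. calibration takes no time and is no camera call.
- env.sign_off(): hands the job in, once; it reports no verdict.
Trained networks look in the newest picture that a camera, given by its name, has taken for a name from the list of things; names that differ only in an ending like _2 or _b are one class to them, and where a whole thing is asked for, a point or a joint stands for the part that bears it (a point fixed in the world has none). Each returns a list of dicts, best first, with "conf" (0 to 1); they miss things now and then, are a little off and sometimes report something else, mostly with a low value. They report only what shows in the picture. A call takes as long as a camera call.
- env.cut_out(camera, query): "region" (480x640 bool, what is visible of it) and "uv" ([column, row] in pixels, amid what is visible of it).
The state is a dict: "time_s": time; "qpos": joint angles; "joint_velocities": joint speeds; "effort": joint torques, N m; "tool_pos": TCP position; "tool_rot": TCP orientation; "force": force on the tool from outside, world axes, zero at the start; "wrist_torque": the same for the moment, N m; "grip_width": finger opening in m.
Only numpy, scipy, OpenCV 4.12 (cv2) and the standard library are available. Lean on these libraries where they do the work, as an engineer would, in place of code of your own. Each camera call takes 0.05 s, during which the arm holds its last target. There are 200 camera calls.

TASK

Two shoe heels stand on end on the cobbler's trimming board. Push the lighter, reddish-brown heel over so that it falls onto its flat front face with its rubber end towards the wooden stop bar, then push it along the board until the rubber end sits flat against the bar. Only push it, never pick it up, and leave the black heel, the glue tin and the screwdriver where they are.

Things in the scene. Friction and masses are not known exactly. Their poses are not given: they have to be found in the camera images.
- board: Fixed cork-faced board on the bench, 260 mm along x, 290 mm along y; cork top 18 mm above the bench. Along its far (+x) edge runs a pale wooden stop bar, 25 mm thick, the full 290 mm in y, rising 30 mm above the cork; the bar's near face is at x = +105 mm. Origin: centre of the underside (bench height), z up, +x from the open side to the bar. Its place and yaw vary.
- heel: Reddish-brown block heel, loose, about 0.14 kg, standing on the cork in the left or right half of the board, 85 mm tall, chestnut rubber end up. D-shaped section: flat front face 56 mm wide (y) at x = +22 mm, facing the bar within 15 degrees at the start; rounded back to x = -20 mm, its middle 16 mm flat. Origin: on the axis in the underside (seat end); x out of the front face, z to the rubber end.
- heel_top (a point): Centre of the brown heel's rubber end: on the heel's z axis, 85 mm from its origin. Once the heel has been tipped onto its front face (then 42 mm high, its origin 22 mm above the cork), this end is still about 40 to 85 mm short of the bar.
- heel_edge (a point): Middle of the brown heel's front lower edge, on the heel's x axis at +22 mm. Pushed on its back about 70 mm above the cork, the heel tips over this edge without sliding and topples by itself once the push has gone some 40 mm. The edge stays down on the cork while the heel is tipped and slid.
- black_heel: Black heel with a black rubber end, same shape and size as the brown one, loose, standing in the other half of the board. Leave it alone. Origin in its underside.
- tin: Round purple glue tin with a yellow band, 76 mm across and 85 mm tall, loose on the bench beyond the board's right (-y) side. Leave it alone. Origin: centre of its underside.
- driver: Screwdriver with an orange handle, 170 mm long along its x, lying loose on the bench beyond the board's left (+y) side. Leave it alone.

How it is judged:
By the outcome, as a careful person would: the job done as asked, in the order asked, and still so for the second after the job is handed in, with the robot touching nothing.
It also fails if it takes over 48 s, if anything falls off the work surface, if the arm or the gripper's body presses on something with over 40 N, if the wrist force passes 120 N, or if a joint passes its speed limit or range.

## Working session

There is one attempt and no reset: what is moved stays moved. The work goes in short steps, Python scripts to look and compute and a tool call to move; the robot and the scene stay as the last step left them, time stands still between calls to the robot, and variables do not carry over. Pictures are saved under pics/ and viewed, about 8 in all and at most 12, crops included, and the job is handed in when it is done.

Besides the shell and the picture viewer there is one more tool, called by a JSON object that holds its "method" and its "body", one argument or row to a line. move_arm: Moves the arm, as the interface text tells. Its arguments: {"type":"object","properties":{"steps":{"type":"array"},"hand":{"type":"number"},"squeeze":{"type":"number"}},"required":["steps"]}

```bash
mkdir -p pics
cat > h.py <<'E'
import numpy as np, cv2
from cell import env
from scipy.spatial.transform import Rotation as R
def rot(o):
    o=np.array(o,float)
    if o.shape==(3,3): return o
    if o.size==4: return R.from_quat(o).as_matrix()
    return R.from_euler('xyz',o,degrees=True).as_matrix()
def cloud(name,depth,mask):
    c=env.calibration(name);v,u=np.nonzero(mask&(depth>0))
    p=cv2.undistortPoints(np.stack([u,v],1).astype(np.float64)[:,None],np.array(c["intrinsics"]),np.array(c["D"]))[:,0]
    d=depth[v,u]; P=np.stack([p[:,0]*d,-p[:,1]*d,-d],1)
    return P@rot(c["orientation"]).T+np.array(c["position"])
E
python3 - <<'E'
from h import *
for n in("side","top"):
    c=env.calibration(n);print(n,c["position"],c["orientation"])
    im,d=env.read_camera(n);cv2.imwrite(f"pics/{n}0.png",im[:,:,::-1]);np.savez(f"{n}0.npz",im=im,d=d)
    for q in("heel","black_heel","board","tin","driver"):
        for r in env.cut_out(n,q)[:2]:
            P=cloud(n,d,r["region"])
            if len(P): print(n,q,round(r["conf"],2),np.round(r["uv"]),len(P),np.round(np.percentile(P,[2,50,98],axis=0),3).tolist())
            np.save(f"{n}_{q}.npy",r["region"]) if r["conf"]>.5 else 0
o=env.get_obs();print(o["tool_pos"],o["tool_rot"],o["time_s"],o["grip_width"])
E
```

```text
side [0.5010479  0.72882636 0.93973951] [  40.56091327    0.3448544  -172.94881719]
side heel 0.73 [348. 314.] 1358 [[0.5, 0.119, 0.024], [0.525, 0.161, 0.094], [0.551, 0.172, 0.105]]
side black_heel 0.68 [378. 255.] 1067 [[0.459, -0.027, 0.021], [0.48, 0.022, 0.092], [0.501, 0.028, 0.106]]
side black_heel 0.65 [322. 189.] 1498 [[0.562, -0.227, 0.006], [0.596, -0.174, 0.071], [0.632, -0.159, 0.087]]
side board 0.88 [308. 297.] 15006 [[0.443, -0.088, 0.011], [0.599, 0.074, 0.018], [0.718, 0.21, 0.049]]
side board 0.5 [347. 312.] 1353 [[0.502, 0.119, 0.024], [0.526, 0.161, 0.092], [0.553, 0.172, 0.105]]
side tin 0.75 [324. 190.] 1567 [[0.561, -0.238, -0.0], [0.595, -0.175, 0.067], [0.633, -0.159, 0.087]]
side driver 0.83 [266. 369.] 787 [[0.646, 0.193, 0.002], [0.66, 0.243, 0.022], [0.671, 0.35, 0.028]]
side driver 0.45 [312. 296.] 15568 [[0.442, -0.091, 0.005], [0.598, 0.074, 0.018], [0.72, 0.21, 0.049]]
top [0.46431705 0.03048618 1.04022561] [  6.66907034  -0.83784531 -88.85278907]
top heel 0.63 [252. 276.] 907 [[0.5, 0.112, 0.019], [0.523, 0.141, 0.103], [0.549, 0.169, 0.106]]
top black_heel 0.57 [335. 300.] 753 [[0.461, -0.026, 0.098], [0.48, 0.0, 0.103], [0.5, 0.025, 0.106]]
top board 0.59 [308. 241.] 21254 [[0.445, -0.091, 0.014], [0.59, 0.054, 0.018], [0.714, 0.201, 0.05]]
top tin 0.66 [448. 238.] 1741 [[0.562, -0.227, 0.018], [0.594, -0.189, 0.084], [0.63, -0.16, 0.088]]
top tin 0.36 [254. 277.] 892 [[0.501, 0.112, 0.022], [0.524, 0.14, 0.103], [0.55, 0.169, 0.106]]
top driver 0.88 [207. 203.] 773 [[0.647, 0.189, 0.008], [0.66, 0.239, 0.022], [0.672, 0.35, 0.029]]
[0.17829235 0.62507959 0.23059584] [1.79995356e+02 4.41871795e-03 1.64084998e+02] 0.6 0.08710219247671273
```

```bash
cat > fit.py <<'E'
from h import *
def bar(d,n="top"):
    P=cloud(n,d,np.ones_like(d,bool))
    B=P[(abs(P[:,2]-.048)<.006)&(P[:,0]>.6)&(P[:,0]<.8)&(P[:,1]>-.15)&(P[:,1]<.235)]
    return cv2.minAreaRect((B[:,:2]*1000).astype(np.float32)),len(B)
E
python3 - <<'E'
from fit import *
z=np.load("top0.npz");d=z["d"]
print("bar",bar(d))
P=cloud("top",d,np.ones_like(d,bool))
C=P[(abs(P[:,2]-.018)<.005)&(P[:,0]>.4)&(P[:,0]<.75)&(P[:,1]>-.15)&(P[:,1]<.26)]
print("board",cv2.minAreaRect((C[:,:2]*1000).astype(np.float32)))
for n in("top","side"):
  dd=np.load(n+"0.npz")["d"];P=cloud(n,dd,np.ones_like(dd,bool))
  for nm,c in(("heel",(.525,.141)),("black",(.48,0))):
    T=P[(P[:,2]>.096)&(P[:,2]<.112)&(np.hypot(P[:,0]-c[0],P[:,1]-c[1])<.045)]
    r=cv2.minAreaRect((T[:,:2]*1000).astype(np.float32));print(n,nm,r,len(T))
    h=cv2.convexHull((T[:,:2]*1000).astype(np.float32))[:,0]
    if nm=="heel":print(np.round(h).tolist())
a=np.load("top0.npz")["im"][130:400,130:530];cv2.imwrite("pics/c.png",cv2.resize(a,(800,540),interpolation=cv2.INTER_CUBIC)[:,:,::-1])
E
```

```text
bar (((692.964111328125, 28.287216186523438), (289.843994140625, 26.829635620117188), 76.2146224975586), 2266)
board ((576.66552734375, 95.05557250976562), (365.37567138671875, 235.50257873535156), 76.37248992919922)
top heel ((524.4693603515625, 143.73748779296875), (56.539180755615234, 40.584259033203125), 62.329376220703125) 783
[[555.0, 159.0], [548.0, 163.0], [536.0, 170.0], [533.0, 171.0], [521.0, 171.0], [518.0, 169.0], [511.0, 162.0], [505.0, 150.0], [503.0, 147.0], [502.0, 143.0], [500.0, 138.0], [500.0, 136.0], [500.0, 133.0], [500.0, 132.0], [502.0, 127.0], [504.0, 125.0], [507.0, 122.0], [511.0, 119.0], [517.0, 116.0], [519.0, 115.0], [529.0, 110.0], [534.0, 118.0], [550.0, 148.0]]
top black ((479.6199035644531, -0.2957630157470703), (54.57235336303711, 40.3634033203125), 84.49297332763672) 752
side heel ((523.2445678710938, 143.52969360351562), (59.003822326660156, 43.154205322265625), 62.769126892089844) 667
[[555.0, 158.0], [555.0, 159.0], [555.0, 159.0], [547.0, 164.0], [542.0, 167.0], [536.0, 170.0], [534.0, 171.0], [529.0, 173.0], [524.0, 173.0], [522.0, 172.0], [521.0, 172.0], [517.0, 171.0], [511.0, 166.0], [503.0, 152.0], [502.0, 149.0], [500.0, 146.0], [499.0, 139.0], [499.0, 136.0], [500.0, 131.0], [506.0, 121.0], [509.0, 117.0], [526.0, 110.0], [528.0, 109.0], [531.0, 113.0], [537.0, 124.0]]
side black ((478.3619689941406, -0.7802658081054688), (60.58543014526367, 42.171871185302734), 85.04612731933594) 520
```

View pics/side0.png

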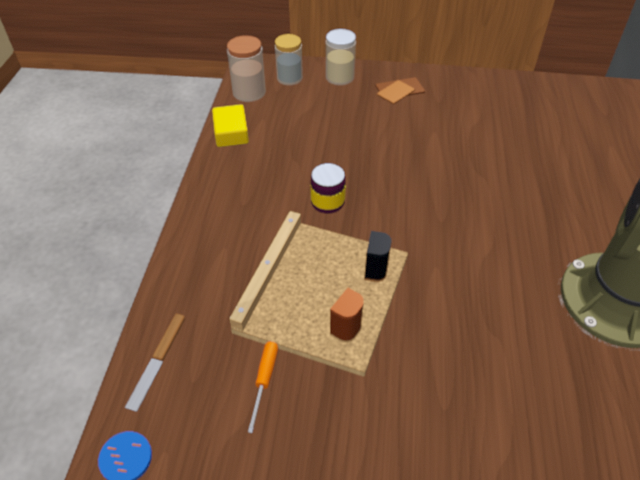

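View pics/c.png

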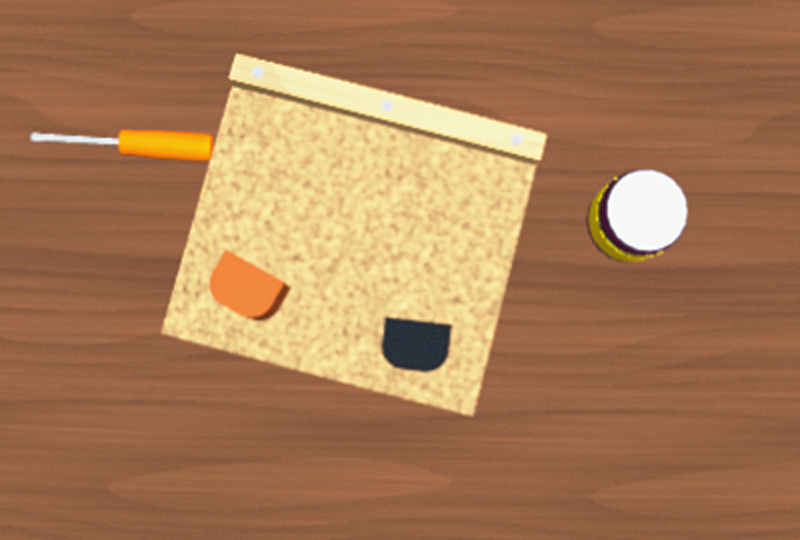

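The side view shows the brown heel at about (347,314), the black one at (377,255), the bar running from (240,325) to (295,215), the driver at (265,370) and the tin at (327,190). The top crop confirms the brown heel's flat front faces the bar, about 14° clockwise of square.

Next I go behind the heel with the fingers shut.

{"method": "move_arm", "body": {
  "steps": [
    [[-0.02, -0.018, 0], 0.01],
    [[-0.055, -0.048, 0], 0.03],
    [[-0.095, -0.083, 0], 0.05],
    [[-0.135, -0.118, 0], 0.07],
    [[-0.175, -0.153, 0], 0.09],
    [[-0.215, -0.188, 0], 0.11],
    [[-0.255, -0.223, 0], 0.13],
    [[-0.295, -0.258, 0], 0.15],
    [[-0.335, -0.293, 0], 0.17],
    [[-0.37, -0.323, 0], 0.19],
    [[-0.395, -0.345, 0], 0.206],
    [[-0.409, -0.357, 0], 0.206],
    [[-0.409, -0.357, 0], 0.206],
    [[-0.409, -0.357, 0], 0.206]
  ],
  "hand": 1,
  "squeeze": 20
}}

```text
time_s: 2.35
tool_pos: [0.4731, 0.1707, 0.2306]
tool_rot: [180.0, -0.0, 152.4]
force: [-0.4, 0.6, -0.7]
grip_width: 0.0005
```

{"method": "move_arm", "body": {
  "steps": [
    [[0, 0, 0.03], 0],
    [[0, 0, 0.07], 0],
    [[0, 0, 0.105], 0],
    [[0, 0, 0.13], 0],
    [[0, 0, 0.1345], 0],
    [[0, 0, 0.1345], 0],
    [[-0.008, 0, 0.1345], 0],
    [[-0.016, 0, 0.1345], 0],
    [[-0.022, 0, 0.1345], 0],
    [[-0.026, 0, 0.1345], 0],
    [[-0.03, 0, 0.1345], 0],
    [[-0.034, 0, 0.1345], 0],
    [[-0.038, 0, 0.1345], 0],
    [[-0.042, 0, 0.1345], 0],
    [[-0.042, 0, 0.1345], 0]
  ]
}}

```text
time_s: 4.22
tool_pos: [0.5112, 0.1498, 0.0961]
tool_rot: [180.0, 0.0, 152.3]
force: [-0.0, 0.3, -0.3]
grip_width: 0.0003
```

Run:
```python
from h import *
im,d=env.read_camera("side");cv2.imwrite("pics/s1.png",cv2.resize(im[170:400,200:500],(800,613))[:600,:,::-1])
print(env.get_obs()["force"])
```

```text
[ 0.08588214 -0.51138514  0.00825557]
```

View pics/s1.png

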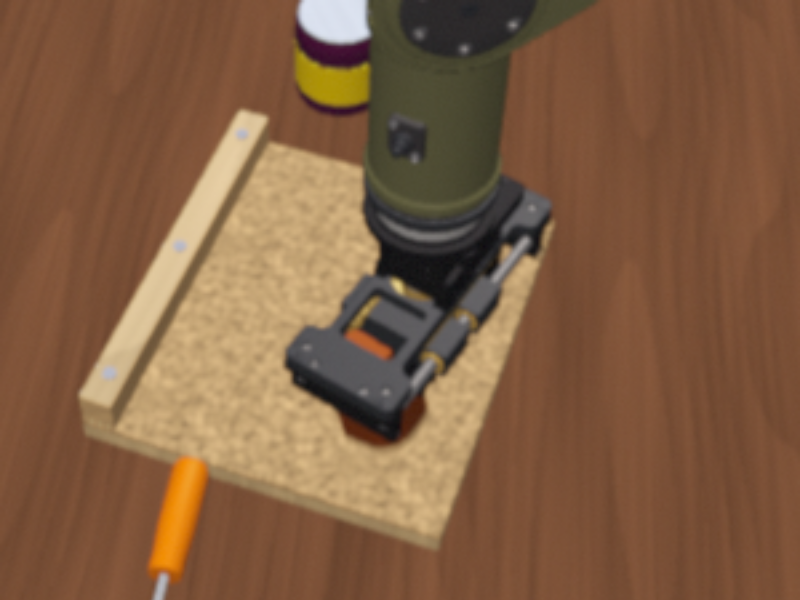

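The gripper is over the heel at (380,400) in the crop, with the fingers at its back and no notable force. I carry on with the tipping push.

{"method": "move_arm", "body": {
  "steps": [
    [[-0.004, 0, 0], 0],
    [[-0.008, 0, 0], 0],
    [[-0.012, 0, 0], 0],
    [[-0.016, 0, 0], 0],
    [[-0.02, 0, 0], 0],
    [[-0.024, 0, 0], 0],
    [[-0.028, 0, 0], 0],
    [[-0.032, 0, 0], 0],
    [[-0.035, 0, 0], 0],
    [[-0.035, 0, 0], 0],
    [[-0.035, 0, 0], 0],
    [[-0.035, 0, 0], 0]
  ]
}}

```text
time_s: 5.78
tool_pos: [0.5418, 0.1339, 0.0961]
tool_rot: [180.0, -0.0, 152.3]
force: [-0.1, -0.8, -0.3]
grip_width: 0.0003
```

Run:
```python
from h import *
for n in("side","top"):
    im,d=env.read_camera(n)
    for r in env.cut_out(n,"heel")[:2]:
        P=cloud(n,d,r["region"]);print(n,r["conf"],r["uv"],np.round(np.percentile(P,[3,50,97],axis=0),3).tolist())
    if n=="side":cv2.imwrite("pics/s2.png",cv2.resize(im[170:400,200:500],(800,613))[:600,:,::-1])
```

```text
side 0.88 [319.4, 319.8] [[0.534, 0.116, 0.018], [0.571, 0.138, 0.035], [0.627, 0.158, 0.062]]
top 0.93 [280.3, 233.8] [[0.579, 0.075, 0.042], [0.601, 0.099, 0.058], [0.623, 0.122, 0.063]]
```

View pics/s2.png

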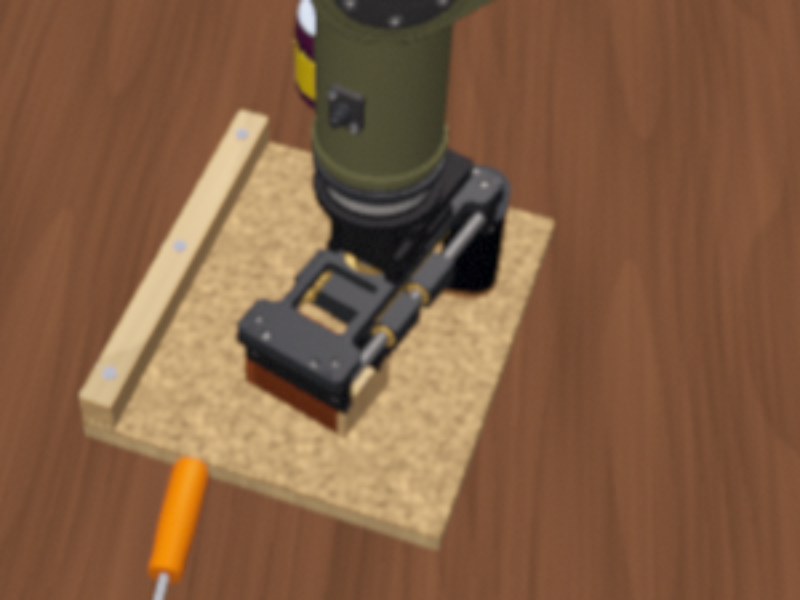

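The heel has fallen onto its front face: rubber end towards the bar, pale seat end at about (365,400) in the crop. The black heel, tin and driver look unmoved. I draw back, square to the board, set a two-finger pusher and measure.

{"method": "move_arm", "body": {
  "steps": [
    [[0.01, -0.002, 0], -0.03],
    [[0.022, -0.005, 0], -0.09],
    [[0.034, -0.008, 0], -0.15],
    [[0.045, -0.009, 0], -0.21],
    [[0.05, -0.009, 0], -0.243],
    [[0.05, -0.009, 0], -0.243],
    [[0.05, -0.009, 0], -0.243]
  ],
  "hand": 0.68
}}

```text
time_s: 6.85
tool_pos: [0.4937, 0.149, 0.0962]
tool_rot: [180.0, 0.0, 166.2]
force: [0.5, -0.1, -0.1]
grip_width: 0.0139
```

```bash
cat > m.py <<'E'
from fit import *
def meas():
    n=np.array([np.cos(np.radians(-13.8)),np.sin(np.radians(-13.8))]);l=np.array([-n[1],n[0]])
    for c in("top","side"):
        im,d=env.read_camera(c)
        cv2.imwrite(f"pics/{c}_m{env.get_obs()['time_s']:.2f}.png",im[:,:,::-1])
        for r in env.cut_out(c,"heel")[:1]:
            k=cv2.erode(r["region"].astype(np.uint8),np.ones((2,2)))>0
            P=cloud(c,d,k);print(c,round(r["conf"],2),len(P))
            for lo,hi in((.056,.066),(.02,.066)):
                T=P[(P[:,2]>lo)&(P[:,2]<hi)]
                B=np.stack([T[:,:2]@n-.6537,T[:,:2]@l],1)*1000
                print(" rect bar-frame",len(T),cv2.minAreaRect(B.astype(np.float32)),np.percentile(B,[1,99],axis=0).round(1).tolist())
    o=env.get_obs();p=o["tool_pos"][:2];print("tool bar-frame",(p@n-.6537)*1000,p@l*1000,o["tool_pos"],o["tool_rot"],o["grip_width"],o["force"])
E
python3 -c "from m import *;meas()"; ls pics
```

```text
top 0.63 1497
 rect bar-frame 1054 ((-117.44639587402344, 248.56198120117188), (45.91351318359375, 83.96076202392578), 75.938232421875) [[-159.2, 222.9], [-77.3, 275.9]]
 rect bar-frame 1488 ((-117.66229248046875, 247.758544921875), (53.673282623291016, 83.94586181640625), 76.05938720703125) [[-161.0, 214.9], [-76.8, 278.0]]
tool bar-frame -209.7978203287942 262.36185996051745 [0.49367071 0.14890307 0.09604493] [-1.79995500e+02  1.04754295e-02  1.66175574e+02] 0.014107405974667142 [ 0.77212731 -0.338723   -0.42145812]
c.png
s1.png
s2.png
side0.png
side_m7.00.png
top0.png
top_m6.90.png
```

{"method": "move_arm", "body": {
  "steps": [
    [[0, -0.003, 0.015], 0],
    [[0, -0.006, 0.035], 0],
    [[0, -0.007, 0.048], 0],
    [[0, -0.007, 0.051], 0],
    [[-0.01, -0.007, 0.051], 0],
    [[-0.02, -0.007, 0.051], 0],
    [[-0.028, -0.007, 0.051], 0],
    [[-0.033, -0.007, 0.051], 0],
    [[-0.038, -0.007, 0.051], 0],
    [[-0.043, -0.007, 0.051], 0],
    [[-0.048, -0.007, 0.051], 0],
    [[-0.053, -0.007, 0.051], 0],
    [[-0.058, -0.007, 0.051], 0],
    [[-0.063, -0.007, 0.051], 0],
    [[-0.068, -0.007, 0.051], 0],
    [[-0.073, -0.007, 0.051], 0],
    [[-0.078, -0.007, 0.051], 0],
    [[-0.083, -0.007, 0.051], 0],
    [[-0.088, -0.007, 0.051], 0],
    [[-0.088, -0.007, 0.051], 0]
  ]
}}

```text
time_s: 9.55
tool_pos: [0.5779, 0.1211, 0.0452]
tool_rot: [180.0, 0.0, 166.2]
force: [-0.2, 0.4, 0.2]
grip_width: 0.0141
```

```bash
python3 -c "from m import *;meas()"; ls -t pics|head -2
```

```text
top 0.59 236
 rect bar-frame 130 ((-43.577186584472656, 247.19859313964844), (20.595460891723633, 33.280548095703125), 85.60243225097656) [[-60.3, 236.9], [-27.1, 255.5]]
 rect bar-frame 236 ((-43.78801345825195, 243.8977508544922), (34.11624526977539, 24.675519943237305), 0.41237136721611023) [[-60.5, 231.6], [-27.3, 255.0]]
side 0.68 489
 rect bar-frame 289 ((-47.61110305786133, 260.9750671386719), (38.789920806884766, 41.09763717651367), 3.341918706893921) [[-65.3, 241.2], [-29.1, 280.9]]
 rect bar-frame 479 ((-47.747276306152344, 263.70062255859375), (38.923343658447266, 51.37226486206055), 0.32462629675865173) [[-64.5, 241.0], [-28.7, 288.9]]
tool bar-frame -122.07099663882448 255.6347409414299 [0.57726059 0.12144436 0.04515832] [1.79985288e+02 1.38550605e-02 1.66213396e+02] 0.014022881473141766 [-0.57623729  0.35775956  0.70143544]
side_m9.70.png
top_m9.60.png
```

Squared up, with about 27 mm to go. Continue slowly.

{"method": "move_arm", "body": {
  "steps": [
    [[-0.004, 0, 0], 0],
    [[-0.008, 0, 0], 0],
    [[-0.012, 0, 0], 0],
    [[-0.016, 0, 0], 0],
    [[-0.019, 0, 0], 0],
    [[-0.022, 0, 0], 0],
    [[-0.0235, 0, 0], 0],
    [[-0.025, 0, 0], 0],
    [[-0.025, 0, 0], 0]
  ]
}}

```text
time_s: 10.88
tool_pos: [0.6018, 0.1153, 0.0451]
tool_rot: [180.0, 0.0, 166.2]
force: [0.4, -0.1, -0.6]
grip_width: 0.0141
```

{"method": "move_arm", "body": {
  "steps": [
    [[-0.0005, 0, 0], 0],
    [[-0.001, 0, 0], 0],
    [[-0.001, 0, 0], 0]
  ]
}}

```text
time_s: 11.25
tool_pos: [0.6025, 0.1151, 0.0451]
tool_rot: [180.0, 0.0, 166.2]
force: [-1.5, 0.2, 0.7]
grip_width: 0.0139
```

{"method": "move_arm", "body": {
  "steps": [
    [[-0.0005, 0, 0], 0],
    [[-0.001, 0, 0], 0],
    [[-0.001, 0, 0], 0]
  ]
}}

```text
time_s: 11.62
tool_pos: [0.6028, 0.1151, 0.0451]
tool_rot: [-180.0, -0.1, 166.2]
force: [-3.0, -0.0, 3.1]
grip_width: 0.0139
```

{"method": "move_arm", "body": {
  "steps": [
    [[-0.0005, 0, 0], 0],
    [[-0.001, 0, 0], 0],
    [[-0.001, 0, 0], 0]
  ]
}}

```text
time_s: 12.0
tool_pos: [0.6028, 0.1151, 0.045]
tool_rot: [-180.0, -0.2, 166.2]
force: [-6.2, 0.9, 4.7]
grip_width: 0.014
```

```bash
python3 -c "
from m import *;meas()
im,d=env.read_camera('side');cv2.imwrite('pics/s4.png',cv2.resize(im[190:370,210:430],(800,600)[:2],interpolation=cv2.INTER_CUBIC)[:,:,::-1])"
```

```text
top 0.62 154
 rect bar-frame 50 ((-15.54515266418457, 243.57330322265625), (26.75811195373535, 11.767678260803223), 0.5164501667022705) [[-28.1, 237.7], [-2.3, 248.8]]
 rect bar-frame 153 ((-16.020200729370117, 239.13470458984375), (28.12668800354004, 18.069225311279297), 7.516806125640869) [[-29.1, 231.5], [-1.9, 248.0]]
side 0.64 426
 rect bar-frame 260 ((-20.33949851989746, 261.6524658203125), (34.873111724853516, 43.48688888549805), 2.2682888507843018) [[-36.0, 241.7], [-3.4, 282.0]]
 rect bar-frame 423 ((-20.24996566772461, 263.836181640625), (53.09422302246094, 34.922943115234375), 89.17192840576172) [[-35.4, 239.2], [-3.0, 289.2]]
tool bar-frame -95.74120523349072 255.5648482139304 [0.60281368 0.11509594 0.04497173] [-179.97955166   -0.1942075   166.22578673] 0.01393460183605762 [-6.79909828  0.82820196  5.30235909]
```

View pics/s4.png

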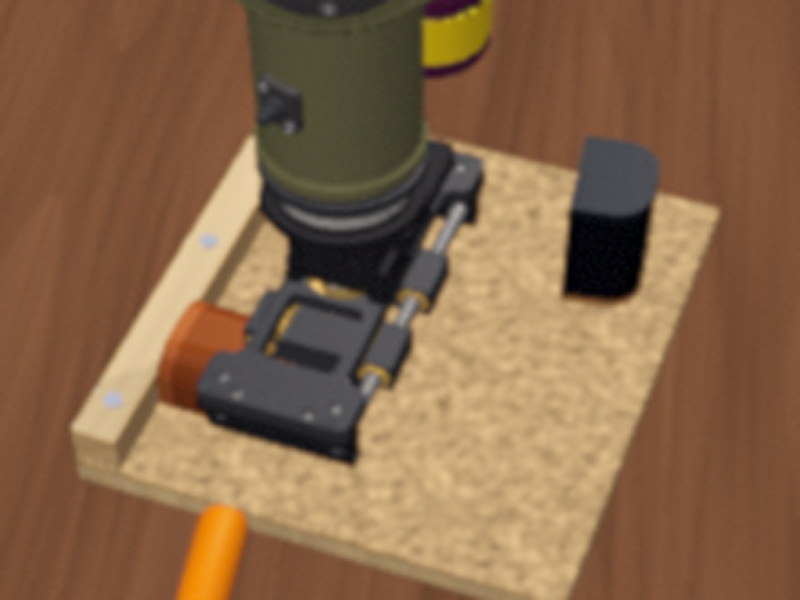

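The heel's rubber end (about 175,365) is against the bar and the fingers meet resistance of 7 N. I back off and clear the view.

{"method": "move_arm", "body": {
  "steps": [
    [[0.001, 0, 0], 0],
    [[0.003, 0, 0], 0],
    [[0.008, 0, 0], 0],
    [[0.018, 0, 0], 0],
    [[0.03, 0, 0], 0],
    [[0.035, 0, -0.02], 0],
    [[0.035, 0, -0.06], 0],
    [[0.035, 0, -0.11], 0],
    [[0.06, 0, -0.15], 0],
    [[0.1, 0, -0.18], 0],
    [[0.14, 0, -0.19], 0],
    [[0.15, 0, -0.19], 0],
    [[0.15, 0, -0.19], 0]
  ]
}}

```text
time_s: 13.88
tool_pos: [0.4588, 0.1504, 0.236]
tool_rot: [179.9, 0.1, 166.2]
force: [0.6, 0.1, -0.7]
grip_width: 0.0142
```

```bash
python3 -c "
from m import *;meas()
im,d=env.read_camera('side');cv2.imwrite('pics/s5.png',cv2.resize(im[190:370,210:430],(800,600),interpolation=cv2.INTER_CUBIC)[:,:,::-1])
im,d=env.read_camera('top');print(bar(d));cv2.imwrite('pics/t5.png',cv2.resize(im[130:400,130:530],(800,540),interpolation=cv2.INTER_CUBIC)[:,:,::-1])
for c in('top','side'):
  im,d=env.read_camera(c)
  for q in('black_heel','tin','driver'):
    for r in env.cut_out(c,q)[:1]: print(c,q,r['conf'],np.round(np.percentile(cloud(c,d,r['region']),[2,50,98],axis=0),3).tolist())
"
```

```text
top 0.64 1522
 rect bar-frame 1039 ((-43.64870071411133, 260.0192565917969), (47.006263732910156, 84.4316635131836), 88.0888442993164) [[-84.8, 238.7], [-3.0, 280.9]]
 rect bar-frame 1517 ((-43.18348693847656, 258.1643371582031), (84.69579315185547, 53.476436614990234), 0.2030717432498932) [[-85.3, 231.7], [-3.0, 283.9]]
side 0.59 1546
 rect bar-frame 748 ((-43.5612907409668, 262.3844909667969), (85.71111297607422, 43.78430938720703), 0.13636164367198944) [[-85.2, 241.8], [-2.8, 282.6]]
 rect bar-frame 1503 ((-43.99431610107422, 261.512939453125), (86.52653503417969, 57.7157096862793), 1.1008657217025757) [[-86.2, 239.3], [-3.2, 289.0]]
tool bar-frame -243.22518775022934 255.01701155802292 [0.45945625 0.14974379 0.23469041] [-1.79953696e+02 -1.94013209e-03  1.66124385e+02] 0.014291980497994098 [-0.6312869   0.01876541  0.50252204]
(((651.855224609375, 38.278656005859375), (289.75518798828125, 111.42295837402344), 76.18431854248047), 2514)
top black_heel 0.67 [[0.461, -0.026, 0.099], [0.481, 0.001, 0.103], [0.5, 0.025, 0.106]]
top tin 0.79 [[0.562, -0.228, 0.004], [0.594, -0.189, 0.084], [0.63, -0.16, 0.088]]
top driver 0.87 [[0.647, 0.189, -0.001], [0.661, 0.241, 0.021], [0.677, 0.35, 0.028]]
side black_heel 0.56 [[0.478, 0.023, 0.016], [0.49, 0.026, 0.024], [0.5, 0.028, 0.03]]
side tin 0.7 [[0.562, -0.224, 0.006], [0.596, -0.173, 0.07], [0.63, -0.159, 0.087]]
side driver 0.55 [[0.647, 0.192, 0.012], [0.66, 0.246, 0.022], [0.67, 0.35, 0.028]]
```

View pics/s5.png

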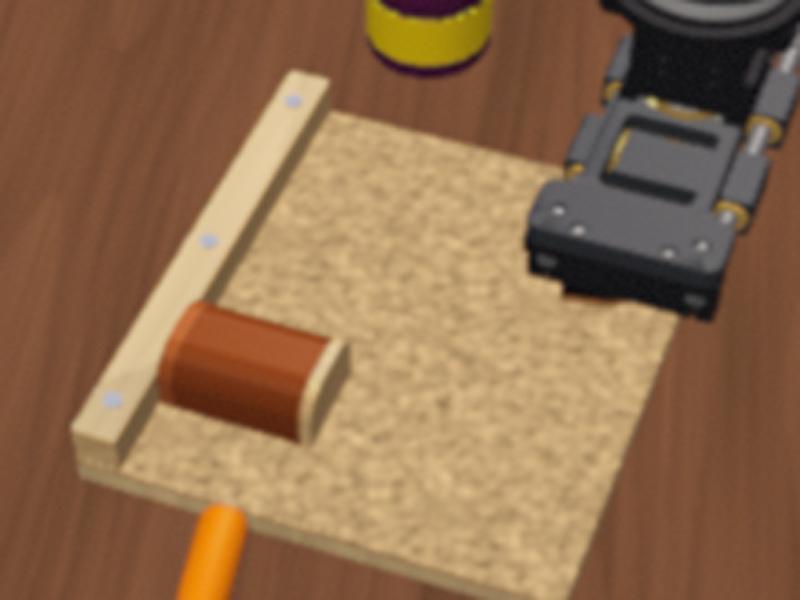

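View pics/t5.png

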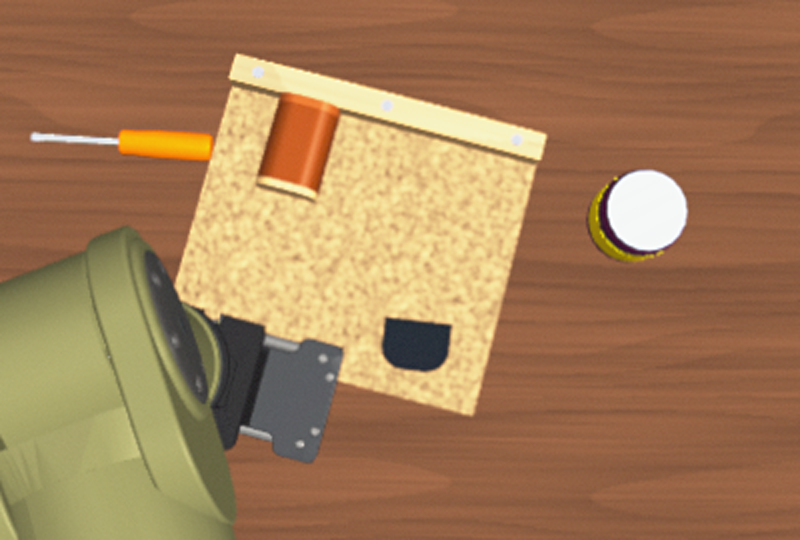

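Both views show the heel lying flat and square, with its rubber end (top view, about 310,98) against the bar. The black heel, tin and driver have not moved. I'm handing in.

```bash
python3 -c "
from cell import env
print(env.sign_off())"
```

```text
the job is handed in; nothing more can be done
None
```

I tipped the reddish-brown heel onto its flat front face with its rubber end towards the bar. I then pushed it along the board with the part-open fingers until it met the bar, and handed the job in at about 14–15 s on the robot's clock.

- **Contact:** the fingers met about 7 N from the bar before I backed off.
- **Last measurement:** three of the four fits put the heel within about 0.2° of square. The fourth, from one top view, read about 2° off. Another, from the side view, read 1.1°.
- **Gap to the bar:** the cameras put the rubber end about 1–2 mm short. That is within the 2 mm calibration error and the trimmed edges of the camera outline, and both pictures show no gap.
- **Other objects:** the black heel, tin and driver measured where they started. The side view of the black heel was mostly hidden by the gripper at the end, so that check rests on the top view.

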